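Pull the fume hood's vent flap shut with the hooked pole

ROBOT

A 6-joint arm with a two-finger parallel gripper is mounted at the origin on a cart in front of the work surface, level with it; the furniture and walls round the work are solid. World frame = base frame: x ahead of the robot, y to its left, z up, the work surface at z = 0. Lengths are in m, angles in degrees, forces in N, time in s.
With the tool pointing down it reaches from about 0.275 to 0.825 m from the base axis. Payload 4.9 kg.
Tool frame: the origin (TCP) lies at the very end of the fingers, on their centre line; the grasp point (between the pads) lies 19 mm behind it; z points along the fingers, y is the line along which they close (so a half turn about z gives the same grasp; the last joint's range is limited). The gripper opens to 85 mm and grips with 20 to 120 N. Pads are 22 mm wide; open, the fingers measure 114 mm over their backs; the gripper's body (76 mm by 85 mm) begins 54 mm behind the grasp point. The pads swing forward as they close: fully open they stand 13 mm farther back than shut.
Start: joints at [55.795, 18.69, -11.035, 60.275, 0, 82.311], TCP at [0.246, 0.492, 0.231] pointing down, gripper open.
Joint ranges: [-152.03, 152.03], [-55.5, 102.48], [-74.3, 77.21], [-110.64, 120.58], [-84.22, 78.4], [-180, 180]. Speed limits (degrees/s): [147.25, 147.25, 180, 180, 180, 180].

INTERFACE

Orientations are given as a 3x3 rotation matrix whose columns are the frame's x, y, z axes.
In Python, from bench import manip gives the robot as it stands.
- The arm moves only by the tool play_rows, never from a script. Its argument "plan" is one flat list of numbers, 7 for each row, row after row: the opening, from -1 (shut) to 1 (fully open), so that 0 is half open, then the shift along the world's x, y, z in units of 25 mm (1.0 is 25 mm), then the turn, a rotation vector about the world's x, y, z in units of 6 degrees (1.0 is 6 degrees). In form: [jaw, x, y, z, rx, ry, rz, jaw, x, y, z, rx, ry, rz, ...]. A call has 1 to 10 rows; each row is the pose to reach, as a shift and turn from the pose commanded when the call began; what a row does not reach only later rows make up. A row lasts 1/8 s, in which the tool goes at most 62.5 mm and 10.7 degrees, less where a joint would pass 70% of its speed; a pose out of reach is approached as far as the arm can. A call with a gripper value outside its range is refused whole. The fingers move at their own pace and stop on an object; the grip force is fixed at half the most. Time passes only in rows, so rows that repeat a pose let the fingers close. It gives the time, the measured TCP pose, the force, the opening and the grip force at its end, in the units of the state.
- manip.get_obs(): the state, without advancing time (a new reading comes with each control period).
- manip.grab_frame(name): name is "scene" or "top"; returns the picture (420x560x3 uint8, red, green, blue); there is no depth.
- manip.calibration(name): a dict with "vfov" (degrees; the focal length in pixels is half the picture's height over the tangent of half this angle, whatever the lens; pixels are square), "cx", "cy" (the principal point, pixels), "extrinsics" (4x4, takes a point from camera to world coordinates). Camera axes: x right, y up, looking along -z (the intrinsics and any distortion apply to the point x, -y, -z); pixel columns grow to the right and rows downward; lengths in m; the calibration is good to about 2 mm. A picture is of the moment at which its call begins. calibration takes no time and is no camera call.
- manip.sign_off(): hands the job in; it is judged then, once.
The state is a dict: "clock": time; "joints": joint angles; "qd": joint speeds; "tau": joint torques, N m; "tool_pos": TCP position; "orientation": TCP orientation; "contact_force": force on the tool from outside, world axes, zero at the start; "wrist_torque": the same for the moment, N m; "gripper_width": finger opening in m; "gripper_force": force on a finger pad.
Only numpy, scipy, OpenCV 4.12 (cv2) and the standard library are available. Lean on these libraries where they do the work, as an engineer would, in place of code of your own. Each camera call takes 0.05 s, during which the arm holds its last target. There are 200 camera calls.

TASK

The vent flap of the small grey fume hood has been left open: take the hooked pole off its cradle, drop its hook into the ring eye on the flap and swing the flap fully shut, until it comes up against its seal. Then keep a steady pull of 10 to 15 N on the eye for about a second to bed it, never pulling or knocking harder than 25 N and never touching the hood or flap with the gripper itself. Unhook, leave the flap shut and lay the pole back in its cradle as it lay; leave the other things where they are.

Things in the scene. Friction and masses are not known exactly. Their poses are not given: they have to be found in the camera images.
- hood: bench-top fume hood, a fixed grey sheet-metal box 180 deep (x) x 260 wide (y) x 310 high with a round duct stub on top. Origin on the bench under the middle of its front face; x points into the hood (away from the robot), y to its left, z up. The front opening, 190 wide, reaches from z = 92 to 258 mm (two seal bars, left and right of the eye, at 239 to 247), with sheet metal above (lintel) and below. Yaw within 0.2 rad of the robot's x.
- flap (a joint): angle of the aluminium vent flap (184 x 152 mm, hinged along its lower edge): 0 = upright, grows as it leans back into the hood (limit 0.5), starts at 0.32 to 0.45. Shut, it rests on a firm rubber seal that stands proud by an unknown 0 to 18 mm: it stops anywhere from 0 to 0.13, found only by feel. Stiff hinge: swings at 3 to 5 N at the eye, stays where it is left.
- flap_hinge (a point): a fixed point on the hinge axis, in the middle of the flap's lower edge (12 mm behind the hood's front face, 95 mm above the bench). The axis is the hood's y. The shut flap meets two black seal bars behind the opening's upper edge, which hardly give.
- eye (a point): centre of the steel ring eye that stands out in front of the flap on a thin arm (joined at its far side): clear hole 19 mm, bar 6 mm, level at flap angle 0.25, so open from above. From the hinge axis it lies at -0.080 cos a + 0.130 sin a along hood x and 0.130 cos a + 0.080 sin a up, for flap angle a. Its axes are the flap's: z up along the flap.
- pole: hooked pole: a straight wooden handle 18 x 18 mm square, 210 long (from x = -120 to +90), then a steel rod 7 mm thick to x = +150 that turns straight down into a prong. Mass 0.1 to 0.2 kg. Origin in the middle of the handle's section at its balance point, where it is best gripped (across y, from above); x points to the hook end, z up, the prong points to -z. The hook end starts pointing away from the robot.
- hook_tip (a point): lower end of the pole's steel prong, 7 mm thick, at x = +150, z = -45 mm in the pole's frame
- cradle: fixed wooden cradle for the pole, base 210 (x) x 90 mm; two posts at x = -75 and +75 mm, each a seat 85 mm above the bench between two steel horns, 26 mm apart at the seat and flaring to about 46 mm at their tops, 118 mm above the bench. Origin on the bench under its centre. The pole lies in it along x, hook end at +x, prong down, its origin over the cradle's origin at a height of 94 mm.
- wax_pot_c (a point): middle of a white pot with lid, 50 across, 57 high, between the cradle and the hood, near the bench edge; bystander
- spool_cream_c (a point): middle of a spool of cream thread, 60 across, 50 high; bystander
- mug_c (a point): middle of a green and white mug, 78 across, 101 high; bystander
- mallet: wooden mallet lying on the bench left of the cradle, 218 long; bystander
- beeswax: small beeswax cake 35 x 52 x 19 mm on the right; bystander

How it is judged:
By the outcome, as a careful person would: the job done as asked, in the order asked, and still so for the second after the job is handed in, with the robot touching nothing.
It also fails if it takes over 61 s, if anything falls off the work surface, if the arm or the gripper's body presses on something with over 40 N, if the wrist force passes 120 N, or if a joint passes its speed limit or range.

## Working session

There is one attempt and no reset: what is moved stays moved. The work goes in short steps, Python scripts to look and compute and a tool call to move; the robot and the scene stay as the last step left them, time stands still between calls to the robot, and variables do not carry over. Pictures are saved under pics/ and viewed, at most 10 in all, crops included, and the job is handed in when it is done.

Besides the shell and the picture viewer there is one more tool, called after "Emit:" as name(argument=value, ...), one argument or row to a line, values as JSON. play_rows: Moves the arm, as the interface text tells. Its arguments: {"type":"object","properties":{"plan":{"type":"array"}},"required":["plan"]}

```bash
ls; mkdir -p pics
python3 - <<'E'
from bench import manip
import cv2
for n in("scene","top"):
    c=manip.calibration(n);print({k:(v if k!='extrinsics' else [[round(float(x),4) for x in r] for r in v]) for k,v in c.items()})
    cv2.imwrite(f"pics/{n}0.png",manip.grab_frame(n)[:,:,::-1])
print(manip.get_obs())
E
```

```text
pics
{'vfov': 55.17576674600183, 'cx': 282.02434112039873, 'cy': 209.7811488716176, 'extrinsics': [[0.8327, 0.2968, -0.4674, -0.0696], [-0.5537, 0.4552, -0.6973, -0.9127], [0.0058, 0.8395, 0.5434, 0.851], [0.0, 0.0, 0.0, 1.0]]}
{'vfov': 42.81699591242684, 'cx': 281.11778164795106, 'cy': 206.62506691659877, 'extrinsics': [[0.1287, 0.8255, -0.5495, -0.3771], [-0.9917, 0.1107, -0.066, -0.1303], [0.0063, 0.5534, 0.8329, 1.5511], [0.0, 0.0, 0.0, 1.0]]}
{'clock': 0.1, 'joints': array([ 5.57946447e+01,  1.87288326e+01, -1.10829079e+01,  6.02740920e+01,
       -8.37524844e-04,  8.23107280e+01]), 'qd': array([ 0.01875544, -0.09828204,  0.18454551, -0.01013069, -0.05269698,
        0.04410846]), 'tau': array([ 9.64729115e-04, -4.44239223e+01,  2.63037372e+01,  7.88927078e-03,
       -1.01405531e-04,  6.56645341e-06]), 'tool_pos': array([0.2452664 , 0.49174152, 0.23059389]), 'orientation': array([[-8.94809004e-01,  4.46448382e-01, -8.30060577e-04],
       [ 4.46449115e-01,  8.94808154e-01, -1.24715398e-03],
       [ 1.85955093e-04, -1.48654442e-03, -9.99998878e-01]]), 'contact_force': array([ 0.28391973,  0.19967647, -0.322334  ]), 'wrist_torque': array([ 0.01170131,  0.02351917, -0.01544805]), 'gripper_force': 0.0, 'gripper_width': 0.08561336538880143}
```

View pics/scene0.png

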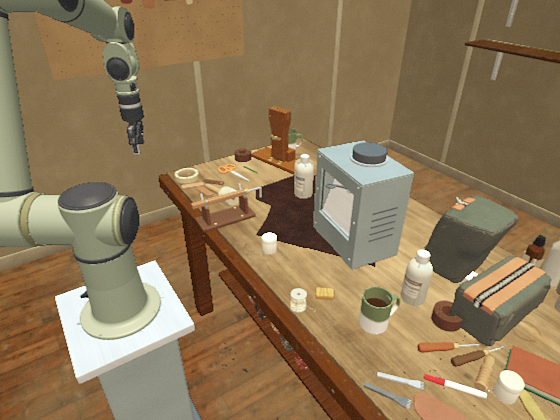

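View pics/top0.png

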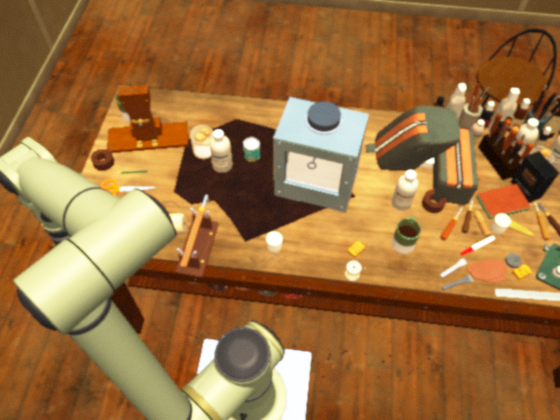

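The scene view shows the cradle with the pole at about (228,200) and the hood at (360,205). In the top view the pole runs from (187,262) to (207,198), the hood front is at (315,170) and the eye is at (312,165). I'll enlarge both areas.

```bash
cat > h.py <<'E'
import numpy as np, cv2
from bench import manip
def cam(n):
    c=manip.calibration(n); f=210/np.tan(np.radians(c['vfov']/2)); return f,c['cx'],c['cy'],np.array(c['extrinsics'])
def ray(n,u,v):
    f,cx,cy,E=cam(n); d=E[:3,:3]@np.array([(u-cx)/f,-(v-cy)/f,-1]); return E[:3,3],d/np.linalg.norm(d)
def onz(n,u,v,z):
    o,d=ray(n,u,v); return o+d*(z-o[2])/d[2]
def proj(n,P):
    f,cx,cy,E=cam(n); p=E[:3,:3].T@(np.asarray(P)-E[:3,3]); return np.array([cx+f*p[0]/-p[2],cy-f*p[1]/-p[2]])
def tri(u1,u2):
    a,d=ray('scene',*u1); b,e=ray('top',*u2)
    s=np.linalg.lstsq(np.c_[d,-e],b-a,rcond=None)[0]; p,q=a+s[0]*d,b+s[1]*e
    return (p+q)/2,np.linalg.norm(p-q)
E
python3 - <<'E'
import cv2,numpy as np
t=cv2.imread('pics/top0.png');s=cv2.imread('pics/scene0.png')
r=lambda im,x,y,w,h,k:cv2.resize(im[y:y+h,x:x+w],None,fx=k,fy=k,interpolation=cv2.INTER_CUBIC)
a=np.hstack([r(t,170,180,100,100,4),r(t,270,90,100,100,4)]) 
cv2.imwrite('pics/ct.png',cv2.resize(a,(800,400)))
b=np.hstack([r(s,185,165,100,75,4),r(s,305,140,100,125,4)[:0+300]])
b2=np.hstack([r(s,185,160,100,140,4),r(s,305,135,100,140,4)])
cv2.imwrite('pics/cs.png',b2)
E
```

```text
(no output)
```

View pics/ct.png

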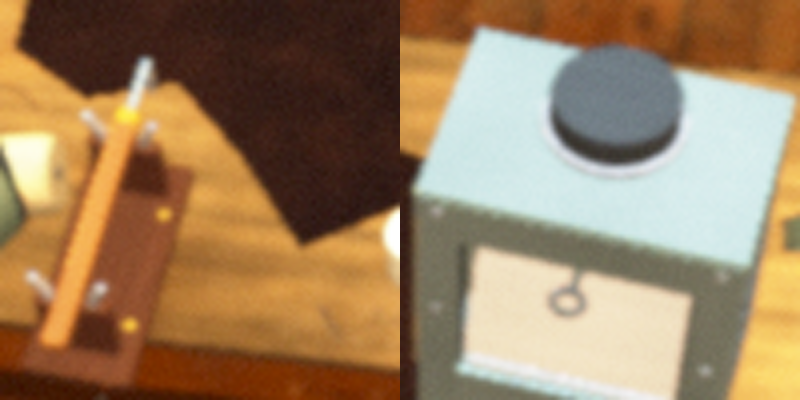

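View pics/cs.png

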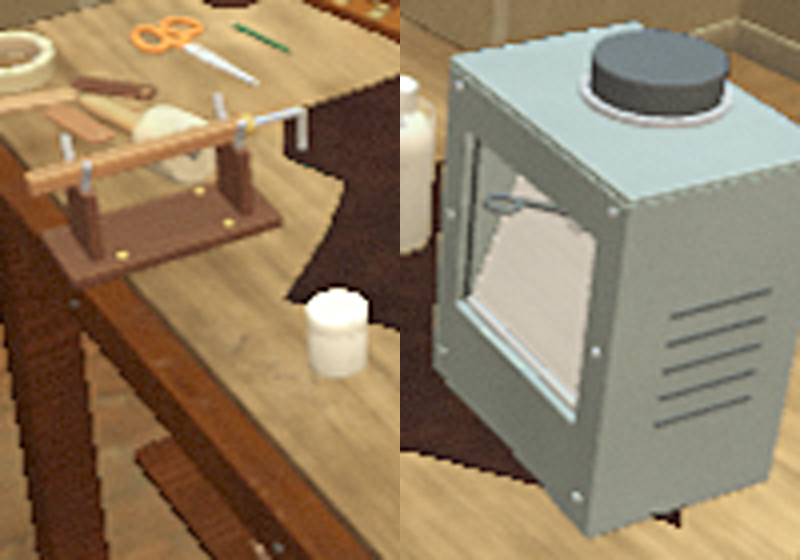

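Top crop: the pole runs from (57,340) through the ferrule (127,115) to the bend (147,62). The hood's upper front corners are at (415,190) and (750,268), and the eye is at (568,302). Scene crop: prong bend (300,112), tip (303,148), eye (503,204).

Run:
```python
from h import *
np.set_printoptions(precision=4,suppress=True)
T1=lambda u,v:(170+(u+.5)/4-.5,180+(v+.5)/4-.5)
T2=lambda u,v:(270+(u-400+.5)/4-.5,90+(v+.5)/4-.5)
S1=lambda u,v:(185+(u+.5)/4-.5,160+(v+.5)/4-.5)
S2=lambda u,v:(305+(u-400+.5)/4-.5,135+(v+.5)/4-.5)
for n,p in(('FL',(415,190)),('FR',(750,268)),('BL',(478,27)),('BR',(797,98))): print(n,onz('top',*T2(*p),.31))
for n,p in(('sFL',(450,65)),('sFR',(626,202)),('sBL',(640,22))): print(n,onz('scene',*S2(*p),.31))
print('sFRbot',onz('scene',*S2(588,535),0))
print('eye',tri(S2(503,204),T2(568,302)))
print('bend',tri(S1(300,112),T1(147,62)), 'tip .049',onz('scene',*S1(303,148),.049))
print('ferr',tri(S1(246,122),T1(127,115)))
print('handle end',onz('top',*T1(57,341),.103),onz('scene',*S1(35,178),.094))
for p in((127,115),(147,62)): print(onz('top',*T1(*p),.100))
# brass screws on base
for n,p,q in(('a',(163,214),(229,222)),('b',(129,325),(123,255)),): print(n,tri(S1(*q),T1(*p)))
print('screw3',onz('scene',*S1(200,190),.015))
```

```text
FL [0.6905 0.024  0.31  ]
FR [ 0.6485 -0.2328  0.31  ]
BL [ 0.8683 -0.0027  0.31  ]
BR [ 0.825  -0.2608  0.31  ]
sFL [0.6825 0.0094 0.31  ]
sFR [ 0.6465 -0.2334  0.31  ]
sBL [ 0.8714 -0.0094  0.31  ]
sFRbot [ 0.658  -0.2278  0.    ]
eye (array([ 0.6522, -0.1006,  0.2431]), np.float64(0.0016266709825688093))
bend (array([0.598 , 0.2367, 0.092 ]), np.float64(0.00019535646750060997)) tip .049 [0.602  0.2401 0.049 ]
ferr (array([0.5416, 0.2409, 0.0966]), np.float64(0.0004394611378608006))
handle end [0.3296 0.2486 0.103 ] [0.3395 0.2604 0.094 ]
[0.5392 0.24   0.1   ]
[0.5927 0.2347 0.1   ]
a (array([0.5018, 0.2114, 0.0146]), np.float64(0.0027187919792743182))
b (array([0.3961, 0.2178, 0.0137]), np.float64(0.002014325326020927))
screw3 [0.5066 0.2758 0.015 ]
```

Emit:
play_rows(
  plan=[0.3,1.2,-1.4,-0.3,0,0,0.6,0.3,2.4,-2.9,-0.8,0,0,1.2,0.3,3.6,-4.3,-1.3,0,0,1.8,0.3,4.8,-5.8,-1.8,0,0,2.4,0.3,6.0,-7.2,-2.2,0,0,3.0,0.3,7.2,-8.7,-2.6,0,0,3.6,0.3,8.2,-9.88,-2.8,0,0,3.87,0.3,8.2,-9.88,-2.8,0,0,3.87,0.3,8.2,-9.88,-2.8,0,0,3.87],
)

```text
clock: 1.23
tool_pos: [0.45, 0.2453, 0.161]
orientation: [[-0.998, 0.058, -0.001], [0.058, 0.998, 0.0], [0.001, 0.0, -1.0]]
contact_force: [-0.4, -0.4, -0.8]
gripper_width: 0.0553
gripper_force: 0.0
```

Run:
```python
from h import *
np.set_printoptions(precision=4,suppress=True)
o=manip.get_obs();print(o['clock'],o['tool_pos'],o['orientation'],o['contact_force'],o['joints'])
t=manip.grab_frame('top')[:,:,::-1];s=manip.grab_frame('scene')[:,:,::-1]
r=lambda im,x,y,w,h,k:cv2.resize(im[y:y+h,x:x+w],None,fx=k,fy=k,interpolation=cv2.INTER_CUBIC)
cv2.imwrite('pics/c1.png',np.hstack([r(t,150,150,100,130,4),r(s,185,130,100,130,4)]))
```

```text
1.225 [0.45   0.2453 0.161 ] [[-0.9983  0.0579 -0.0011]
 [ 0.0579  0.9983  0.0001]
 [ 0.0011  0.     -1.    ]] [-0.3902 -0.3617 -0.7642] [ 20.3216  18.271  -22.6816  49.105    0.0276  23.6392]
```

View pics/c1.png

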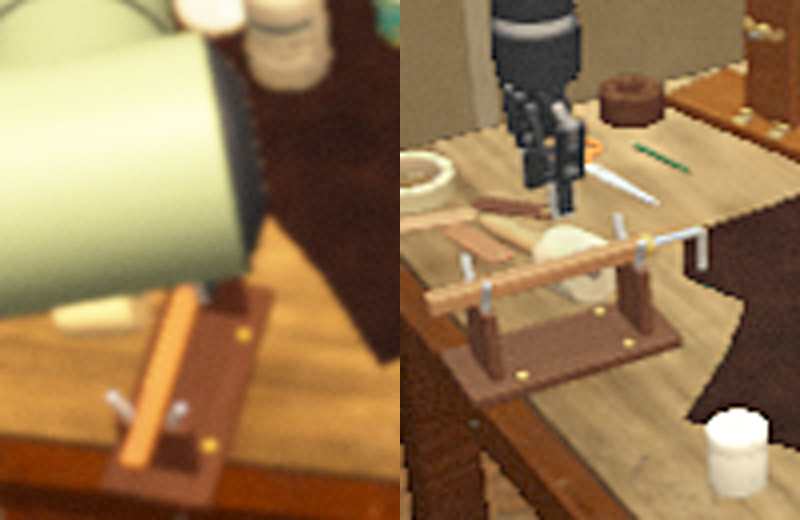

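The picture shows the gripper above the middle of the handle at (560,215), lined up with the pole. Next I descend and close.

Emit:
play_rows(
  plan=[0.3,0,0,-1.2,0,0,0,0.3,0,0,-2.4,0,0,0,0.3,0,0,-3.2,0,0,0,0.3,0,0,-3.44,0,0,0,-0.2,0,0,-3.44,0,0,0,-1,0,0,-3.44,0,0,0,-1,0,0,-3.44,0,0,0,-1,0,0,-3.44,0,0,0,-1,0,0,-3.44,0,0,0,-1,0,0,-3.44,0,0,0],
)

```text
clock: 2.58
tool_pos: [0.4513, 0.2458, 0.0764]
orientation: [[-0.998, 0.057, 0.002], [0.057, 0.998, 0.002], [-0.002, 0.002, -1.0]]
contact_force: [-1.3, 1.5, 7.2]
gripper_width: 0.0171
gripper_force: 59.4
```

Emit:
play_rows(
  plan=[-1,0,0,0.4,0,0,0,-1,0,0,1.4,0,0,0,-1,0,0,2.8,0,0,0,-1,0,0,4.2,0,0,0,-1,0,0,5.6,0,0,0,-1,0,-0.5,7.0,0,0,0,-1,0,-1.5,8.0,0,0,0,-1,0,-2.7,8.6,0,0,0,-1,0,-4.0,8.6,0,0,-0.3,-1,0,-5.2,8.6,0,0,-0.5],
)

```text
clock: 3.82
tool_pos: [0.4502, 0.114, 0.2909]
orientation: [[-0.994, 0.111, 0.0], [0.111, 0.994, -0.0], [-0.0, -0.0, -1.0]]
contact_force: [0.2, 0.6, -1.6]
gripper_width: 0.017
gripper_force: 58.7
```

Emit:
play_rows(
  plan=[-1,0.1,-1.3,0,0,0,-0.1,-1,0.2,-2.6,0,0,0,-0.2,-1,0.3,-3.9,0,0,0,-0.3,-1,0.4,-5.2,0,0,0,-0.4,-1,0.5,-6.5,0,0,0,-0.45,-1,0.6,-7.2,0,0,0,-0.45,-1,0.6,-7.45,0,0,0,-0.45,-1,0.6,-7.45,0,0,0,-0.45,-1,0.6,-7.45,0,0,0,-0.45,-1,0.6,-7.45,0,0,0,-0.45],
)

```text
clock: 5.08
tool_pos: [0.4655, -0.0703, 0.2903]
orientation: [[-0.988, 0.155, -0.0], [0.155, 0.988, 0.0], [0.0, 0.0, -1.0]]
contact_force: [-0.4, 0.6, -1.9]
gripper_width: 0.0173
gripper_force: 58.7
```

Run:
```python
from h import *
np.set_printoptions(precision=4,suppress=True)
o=manip.get_obs();print(o['clock'],o['tool_pos'],o['orientation'],o['contact_force'],o['gripper_width'])
t=manip.grab_frame('top')[:,:,::-1];s=manip.grab_frame('scene')[:,:,::-1]
cv2.imwrite('pics/top2.png',t);cv2.imwrite('pics/scene2.png',s)
r=lambda im,x,y,w,h,k:cv2.resize(im[y:y+h,x:x+w],None,fx=k,fy=k,interpolation=cv2.INTER_CUBIC)
cv2.imwrite('pics/c2.png',np.hstack([r(t,265,110,80,100,5),r(s,270,120,80,100,5)]))
print(proj('top',o['tool_pos']+[.148,-.023,-.026]),proj('scene',o['tool_pos']+[.148,-.023,-.026]))
```

```text
5.075 [ 0.4655 -0.0703  0.2903] [[-0.9879  0.1551 -0.    ]
 [ 0.1551  0.9879  0.0002]
 [ 0.0001  0.0002 -1.    ]] [-0.3775  0.5885 -1.8668] 0.017275758958490584
[308.4659 170.3164] [319.1441 182.1202]
```

View pics/c2.png

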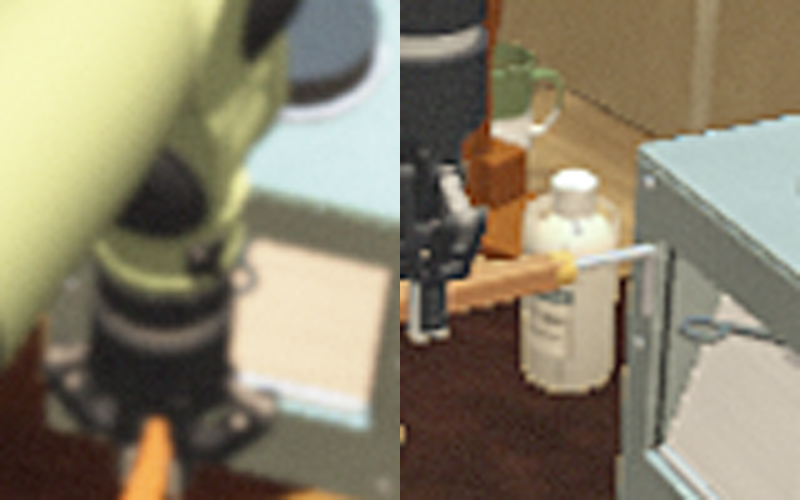

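The prong tip is at (319.4,182) in the scene picture, which matches the predicted (319.1,182.1). Next I move the tip above the eye.

Emit:
play_rows(
  plan=[-1,0.4,-0.08,0,0,0,0,-1,0.8,-0.16,0,0,0,0,-1,1.2,-0.23,0,0,0,0,-1,1.53,-0.29,0,0,0,0,-1,1.53,-0.29,0,0,0,0,-1,1.53,-0.29,0,0,0,0],
)

```text
clock: 5.92
tool_pos: [0.5036, -0.0783, 0.2901]
orientation: [[-0.988, 0.156, -0.001], [0.156, 0.988, 0.0], [0.001, 0.0, -1.0]]
contact_force: [0.1, -1.5, -1.6]
gripper_width: 0.0168
gripper_force: 58.7
```

Run:
```python
from h import *
np.set_printoptions(precision=4,suppress=True)
o=manip.get_obs();print(o['clock'],o['tool_pos'],o['contact_force'])
t=manip.grab_frame('top')[:,:,::-1];s=manip.grab_frame('scene')[:,:,::-1]
cv2.imwrite('pics/top3.png',t);cv2.imwrite('pics/scene3.png',s)
r=lambda im,x,y,w,h,k:cv2.resize(im[y:y+h,x:x+w],None,fx=k,fy=k,interpolation=cv2.INTER_CUBIC)
cv2.imwrite('pics/c3.png',np.hstack([r(t,290,140,40,50,10),r(s,310,150,40,50,10)]))
P=o['tool_pos']+[.148,-.0235,-.026]
print(P,proj('top',P),proj('scene',P),proj('scene',P-[0,0,.02]),proj('top',P-[0,0,.02]))
```

```text
5.925 [ 0.5036 -0.0783  0.2901] [ 0.1132 -1.5382 -1.6124]
[ 0.6516 -0.1018  0.2641] [312.4579 160.8358] [330.7502 179.9891] [330.2824 185.7273] [312.1016 164.8773]
```

View pics/c3.png

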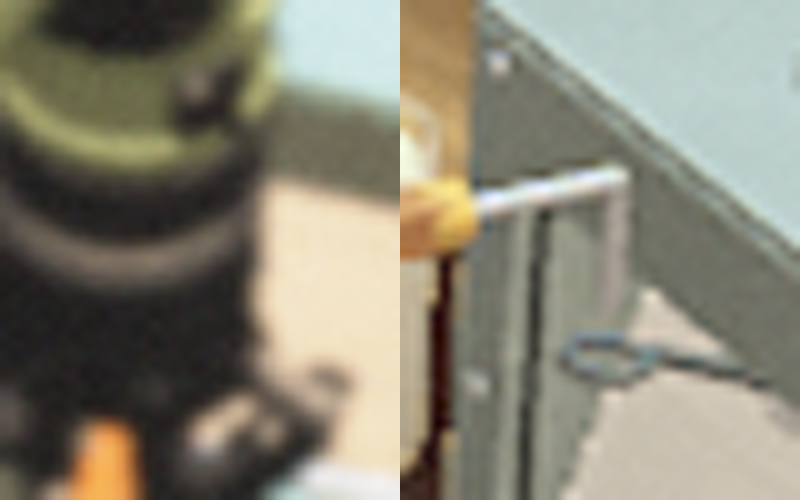

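The scene crop shows the tip at (612,310) right above the ring centre (605,357). I descend slowly and check the force.

Emit:
play_rows(
  plan=[-1,0,0.04,-0.2,0,0,0,-1,0,0.04,-0.4,0,0,0,-1,0,0.04,-0.55,0,0,0,-1,0,0.04,-0.7,0,0,0,-1,0,0.04,-0.8,0,0,0,-1,0,0.04,-0.9,0,0,0],
)

```text
clock: 6.78
tool_pos: [0.5038, -0.0774, 0.2677]
orientation: [[-0.988, 0.156, 0.0], [0.156, 0.988, -0.0], [-0.0, -0.0, -1.0]]
contact_force: [0.7, -0.5, -2.3]
gripper_width: 0.0167
gripper_force: 58.7
```

Emit:
play_rows(
  plan=[-1,0,0,-0.2,0,0,0,-1,0,0,-0.35,0,0,0,-1,0,0,-0.5,0,0,0,-1,0,0,-0.62,0,0,0,-1,0,0,-0.62,0,0,0],
)

```text
clock: 7.4
tool_pos: [0.5036, -0.0773, 0.252]
orientation: [[-0.988, 0.156, -0.0], [0.156, 0.988, 0.0], [0.0, 0.0, -1.0]]
contact_force: [-0.7, 0.7, -1.8]
gripper_width: 0.0173
gripper_force: 58.7
```

Run:
```python
from h import *
s=manip.grab_frame('scene')[:,:,::-1]
r=lambda im,x,y,w,h,k:cv2.resize(im[y:y+h,x:x+w],None,fx=k,fy=k,interpolation=cv2.INTER_CUBIC)
cv2.imwrite('pics/c4.png',r(s,310,150,60,50,10))
print(manip.get_obs()['contact_force'])
# eye path: displacement along hood x and z from a0=.36
ex=lambda a:-.08*np.cos(a)+.13*np.sin(a); ez=lambda a:.13*np.cos(a)+.08*np.sin(a)
for a in(.36,.3,.25,.2,.15,.13,.1,.06,.03,0): print(a,round(1e3*(ex(a)-ex(.36)),1),round(1e3*(ez(a)-ez(.36)),1))
```

```text
[-0.37408495  0.16673978 -1.39597011]
0.36 0.0 0.0
0.3 -8.9 -2.0
0.25 -16.3 -4.1
0.2 -23.5 -6.5
0.15 -30.6 -9.4
0.13 -33.4 -10.6
0.1 -37.5 -12.5
0.06 -43.0 -15.3
0.03 -47.0 -17.5
0 -50.9 -19.8
```

View pics/c4.png

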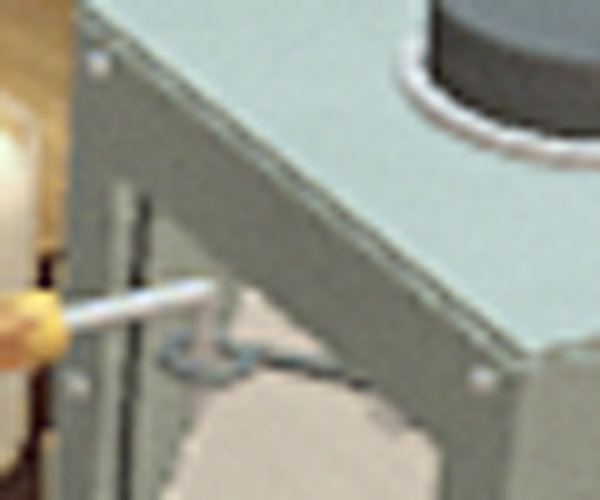

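The prong is through the ring at (205,345). Now I pull gently.

Emit:
play_rows(
  plan=[-1,-0.08,0.013,0,0,0,0,-1,-0.16,0.025,0,0,0,0,-1,-0.24,0.038,0,0,0,0,-1,-0.32,0.05,-0.02,0,0,0,-1,-0.4,0.063,-0.04,0,0,0,-1,-0.5,0.079,-0.07,0,0,0,-1,-0.6,0.095,-0.1,0,0,0,-1,-0.7,0.111,-0.13,0,0,0,-1,-0.8,0.126,-0.16,0,0,0,-1,-0.9,0.142,-0.18,0,0,0],
)

```text
clock: 8.7
tool_pos: [0.4811, -0.0737, 0.2476]
orientation: [[-0.988, 0.156, -0.0], [0.156, 0.988, 0.0], [0.0, 0.0, -1.0]]
contact_force: [5.8, 0.6, -4.8]
gripper_width: 0.017
gripper_force: 58.5
```

Emit:
play_rows(
  plan=[-1,-0.08,0.013,-0.03,0,0,0,-1,-0.16,0.025,-0.06,0,0,0,-1,-0.24,0.038,-0.09,0,0,0,-1,-0.32,0.051,-0.12,0,0,0,-1,-0.4,0.063,-0.15,0,0,0,-1,-0.48,0.076,-0.18,0,0,0],
)

```text
clock: 9.45
tool_pos: [0.4693, -0.0716, 0.2431]
orientation: [[-0.988, 0.156, 0.0], [0.156, 0.988, 0.001], [-0.0, 0.001, -1.0]]
contact_force: [5.2, -0.3, -5.6]
gripper_width: 0.0168
gripper_force: 58.6
```

Emit:
play_rows(
  plan=[-1,-0.04,0.006,-0.016,0,0,0,-1,-0.08,0.013,-0.032,0,0,0,-1,-0.12,0.019,-0.048,0,0,0],
)

```text
clock: 9.82
tool_pos: [0.4668, -0.0712, 0.2419]
orientation: [[-0.988, 0.156, 0.001], [0.156, 0.988, 0.001], [-0.001, 0.001, -1.0]]
contact_force: [8.6, -1.4, -6.7]
gripper_width: 0.0171
gripper_force: 58.6
```

Emit:
play_rows(
  plan=[-1,-0.04,0.006,-0.018,0,0,0,-1,-0.08,0.013,-0.036,0,0,0],
)

```text
clock: 10.07
tool_pos: [0.4666, -0.0712, 0.2416]
orientation: [[-0.988, 0.156, 0.005], [0.156, 0.988, 0.0], [-0.005, 0.001, -1.0]]
contact_force: [13.6, -1.6, -7.7]
gripper_width: 0.0171
gripper_force: 58.6
```

Emit:
play_rows(
  plan=[-1,-0.04,0.006,-0.018,0,0,0,-1,-0.08,0.013,-0.036,0,0,0],
)

```text
clock: 10.32
tool_pos: [0.4665, -0.0713, 0.2412]
orientation: [[-0.988, 0.156, 0.009], [0.156, 0.988, -0.0], [-0.009, 0.001, -1.0]]
contact_force: [17.4, -1.5, -8.5]
gripper_width: 0.0171
gripper_force: 58.6
```

Emit:
play_rows(
  plan=[-1,0.05,-0.008,-0.02,0,0,0,-1,0.1,-0.016,-0.04,0,0,0],
)

```text
clock: 10.58
tool_pos: [0.4665, -0.0712, 0.2399]
orientation: [[-0.988, 0.156, 0.004], [0.156, 0.988, 0.0], [-0.004, 0.001, -1.0]]
contact_force: [6.5, -0.0, -3.3]
gripper_width: 0.0169
gripper_force: 59.3
```

Emit:
play_rows(
  plan=[-1,-0.04,0.006,0,0,0,0,-1,-0.07,0.011,0,0,0,0],
)

```text
clock: 10.82
tool_pos: [0.4664, -0.0713, 0.2403]
orientation: [[-0.988, 0.156, 0.007], [0.156, 0.988, -0.0], [-0.007, 0.001, -1.0]]
contact_force: [14.3, -1.0, -6.0]
gripper_width: 0.0169
gripper_force: 59.0
```

Emit:
play_rows(
  plan=[-1,0.016,-0.002,0,0,0,0],
)

```text
clock: 10.95
tool_pos: [0.4664, -0.0713, 0.2403]
orientation: [[-0.988, 0.156, 0.006], [0.156, 0.988, -0.0], [-0.006, 0.001, -1.0]]
contact_force: [11.6, -1.5, -4.6]
gripper_width: 0.0172
gripper_force: 59.0
```

Emit:
play_rows(
  plan=[-1,0,0,0,0,0,0,-1,0,0,0,0,0,0,-1,0,0,0,0,0,0,-1,0,0,0,0,0,0],
)

```text
clock: 11.45
tool_pos: [0.4664, -0.0713, 0.2402]
orientation: [[-0.988, 0.156, 0.006], [0.156, 0.988, -0.0], [-0.006, 0.001, -1.0]]
contact_force: [12.0, -1.6, -5.5]
gripper_width: 0.017
gripper_force: 59.0
```

Emit:
play_rows(
  plan=[-1,0,0,0,0,0,0,-1,0,0,0,0,0,0,-1,0,0,0,0,0,0,-1,0,0,0,0,0,0],
)

```text
clock: 11.95
tool_pos: [0.4664, -0.0713, 0.2402]
orientation: [[-0.988, 0.156, 0.006], [0.156, 0.988, -0.0], [-0.006, 0.001, -1.0]]
contact_force: [11.8, -1.4, -5.7]
gripper_width: 0.017
gripper_force: 59.0
```

Emit:
play_rows(
  plan=[-1,0,0,0,0,0,0,-1,0,0,0,0,0,0,-1,0,0,0,0,0,0],
)

```text
clock: 12.32
tool_pos: [0.4664, -0.0713, 0.2402]
orientation: [[-0.988, 0.156, 0.006], [0.156, 0.988, -0.0], [-0.006, 0.001, -1.0]]
contact_force: [11.9, -1.1, -4.9]
gripper_width: 0.0167
gripper_force: 59.0
```

Run:
```python
from h import *
t=manip.grab_frame('top')[:,:,::-1]
s=manip.grab_frame('scene')[:,:,::-1]
r=lambda im,x,y,w,h,k:cv2.resize(im[y:y+h,x:x+w],None,fx=k,fy=k,interpolation=cv2.INTER_CUBIC)
cv2.imwrite('pics/c5.png',r(s,280,135,100,75,8))
print(manip.get_obs()['contact_force'])
```

```text
[11.3645357  -1.60403064 -5.94220078]
```

View pics/c5.png

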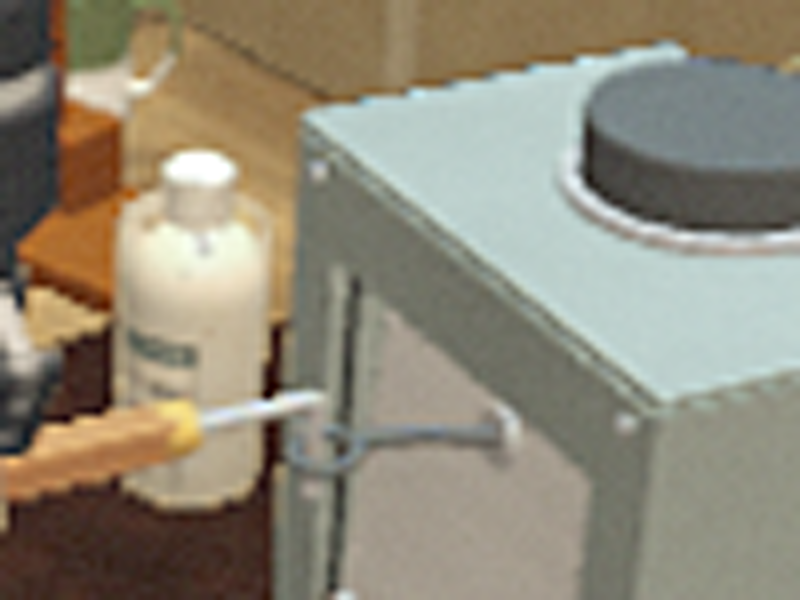

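The picture shows the flap close to upright, with the hook still in the ring at (325,440). The pull was held at about 12 N for 1.4 s. Now I slacken it and centre the prong.

Emit:
play_rows(
  plan=[-1,0.07,-0.011,0,0,0,0,-1,0.14,-0.022,0,0,0,0,-1,0.2,-0.032,0,0,0,0,-1,0.26,-0.041,0,0,0,0,-1,0.26,-0.041,0,0,0,0],
)

```text
clock: 13.05
tool_pos: [0.4694, -0.0719, 0.2391]
orientation: [[-0.988, 0.156, -0.001], [0.156, 0.988, 0.0], [0.001, -0.0, -1.0]]
contact_force: [0.4, -0.2, -1.8]
gripper_width: 0.0169
gripper_force: 59.6
```

Emit:
play_rows(
  plan=[-1,0.08,-0.013,0,0,0,0,-1,0.1,-0.016,0.15,0,0,0,-1,0.1,-0.016,0.35,0,0,0,-1,0.1,-0.016,0.55,0,0,0],
)

```text
clock: 13.55
tool_pos: [0.4725, -0.0724, 0.2535]
orientation: [[-0.988, 0.156, 0.0], [0.156, 0.988, -0.0], [-0.0, -0.0, -1.0]]
contact_force: [0.2, -0.3, -1.5]
gripper_width: 0.0172
gripper_force: 59.6
```

Emit:
play_rows(
  plan=[-1,0,0,0.2,0,0,0,-1,0,0,0.4,0,0,0,-1,0,0,0.7,0,0,0,-1,0,0,1.1,0,0,0,-1,0,0,1.5,0,0,0,-1,0,0,1.5,0,0,0],
)

```text
clock: 14.3
tool_pos: [0.4731, -0.0726, 0.2916]
orientation: [[-0.988, 0.156, 0.002], [0.156, 0.988, -0.001], [-0.002, -0.0, -1.0]]
contact_force: [0.4, -0.9, -1.7]
gripper_width: 0.017
gripper_force: 59.6
```

Run:
```python
from h import *
o=manip.get_obs();print(o['clock'],o['tool_pos'],o['contact_force'])
s=manip.grab_frame('scene')[:,:,::-1]
r=lambda im,x,y,w,h,k:cv2.resize(im[y:y+h,x:x+w],None,fx=k,fy=k,interpolation=cv2.INTER_CUBIC)
cv2.imwrite('pics/c6.png',r(s,270,120,100,75,8))
c,sn=np.cos(-.157),np.sin(-.157)
for d in(np.array([.15*c,.15*sn,-.026]),np.array([.15*c,.15*sn,.019])): print((proj('scene',o['tool_pos']+d)-[270,120])*8)
```

```text
14.3 [ 0.47307918 -0.07255576  0.29162161] [ 0.41809337 -0.85366778 -1.68615449]
[413.94854877 491.37558989]
[421.21211965 384.29342013]
```

View pics/c6.png

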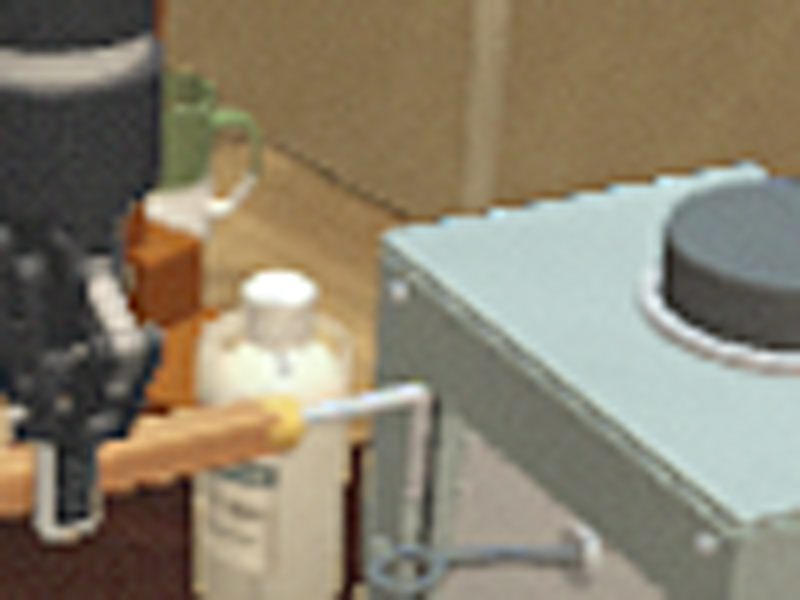

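The prong is clear of the ring, with its tip about 30 mm above the ring at (405,570), and the flap has stayed shut. I carry the pole back now.

Emit:
play_rows(
  plan=[-1,-0.5,0.08,0,0,0,0,-1,-1.2,0.6,0,0,0,0,-1,-1.4,1.6,0,0,0,0.1,-1,-1.3,2.9,0,0,0,0.2,-1,-1.2,4.3,0,0,0,0.35,-1,-1.1,5.7,0,0,0,0.5,-1,-1.0,7.1,0,0,0,0.6,-1,-0.9,8.5,0,0,0,0.7,-1,-0.876,9.9,0,0,0,0.8,-1,-0.876,11.2,0,0,0,0.9],
)

```text
clock: 15.6
tool_pos: [0.4494, 0.2085, 0.2901]
orientation: [[-0.998, 0.062, -0.001], [0.062, 0.998, -0.0], [0.001, -0.001, -1.0]]
contact_force: [1.5, -1.2, -2.2]
gripper_width: 0.017
gripper_force: 59.6
```

Emit:
play_rows(
  plan=[-1,0,1.0,-0.3,0,0,0.05,-1,0,1.5,-1.2,0,0,0.05,-1,0,1.5,-2.6,0,0,0.05,-1,0,1.5,-4.0,0,0,0.05,-1,0,1.5,-5.4,0,0,0.05,-1,0,1.5,-6.2,0,0,0.05,-1,0,1.5,-6.4,0,0,0.05,-1,0,1.5,-6.4,0,0,0.05,-1,0,1.5,-6.4,0,0,0.05],
)

```text
clock: 16.73
tool_pos: [0.4512, 0.2454, 0.1316]
orientation: [[-0.998, 0.058, 0.002], [0.058, 0.998, 0.001], [-0.002, 0.001, -1.0]]
contact_force: [-0.7, -0.1, -2.4]
gripper_width: 0.0169
gripper_force: 59.6
```

Run:
```python
from h import *
np.set_printoptions(precision=4,suppress=True)
o=manip.get_obs();print(o['clock'],o['tool_pos'],o['orientation'],o['contact_force'])
s=manip.grab_frame('scene')[:,:,::-1].astype(int); s0=cv2.imread('pics/scene0.png').astype(int)
cv2.imwrite('pics/scene7.png',s)
# yellow ferrule: bright yellow mask
def fer(im):
    b,g,r=im[:,:,0],im[:,:,1],im[:,:,2]; m=(r>190)&(g>150)&(b<110); m[:160]=0;m[200:]=0;m[:,:235]=0;m[:,258:]=0
    y,x=np.nonzero(m); return len(x),x.mean() if len(x) else 0,y.mean() if len(x) else 0
print(fer(s0),fer(s))
P=np.array([.5416,.2405,.094]);print(proj('scene',P),proj('scene',P+[0,0,o['tool_pos'][2]-.0755]))
```

```text
16.725 [0.4512 0.2454 0.1316] [[-0.9983  0.0575  0.0017]
 [ 0.0575  0.9983  0.0006]
 [-0.0016  0.0007 -1.    ]] [-0.7394 -0.0562 -2.3662]
(65, np.float64(246.66153846153847), np.float64(182.2)) (52, np.float64(245.51923076923077), np.float64(179.96153846153845))
[246.1514 190.7995] [245.4975 177.5402][ WARN:0@1.203] global loadsave.cpp:1063 imwrite_ Unsupported depth image for selected encoder is fallbacked to CV_8U.
```

Emit:
play_rows(
  plan=[-1,0,0,-0.4,0,0,0,-1,0,0,-0.8,0,0,0,-1,0,0,-1.2,0,0,0,-1,0,0,-1.6,0,0,0,-1,0,0,-1.85,0,0,0,-1,0,0,-2.0,0,0,0,-1,0,0,-2.0,0,0,0],
)

```text
clock: 17.65
tool_pos: [0.4505, 0.2451, 0.0803]
orientation: [[-0.998, 0.058, -0.0], [0.058, 0.998, -0.0], [0.0, -0.0, -1.0]]
contact_force: [-0.1, 0.8, -1.6]
gripper_width: 0.0169
gripper_force: 59.6
```

Emit:
play_rows(
  plan=[-1,0,0,-0.06,0,0,0,-1,0,0,-0.12,0,0,0,-1,0,0,-0.17,0,0,0,-1,0,0,-0.17,0,0,0],
)

```text
clock: 18.15
tool_pos: [0.4507, 0.2452, 0.0764]
orientation: [[-0.998, 0.057, 0.0], [0.057, 0.998, 0.0], [-0.0, 0.0, -1.0]]
contact_force: [-0.8, -1.0, 0.4]
gripper_width: 0.0168
gripper_force: 59.9
```

Emit:
play_rows(
  plan=[-1,0,0,-0.03,0,0,0,-0.4,0,0,-0.03,0,0,0,0,0,0,-0.03,0,0,0,0.3,0,0,-0.03,0,0,0,0.3,0,0,-0.03,0,0,0,0.3,0,0,0.5,0,0,0,0.3,0,0,1.5,0,0,0,0.3,0,0,3.0,0,0,0,0.3,0,0,4.5,0,0,0,0.3,0,0,6.0,0,0,0],
)

```text
clock: 19.4
tool_pos: [0.4505, 0.2451, 0.2285]
orientation: [[-0.998, 0.057, 0.001], [0.057, 0.998, 0.0], [-0.001, 0.0, -1.0]]
contact_force: [1.2, 0.3, 0.0]
gripper_width: 0.0557
gripper_force: 0.0
```

Emit:
play_rows(
  plan=[0.3,-0.9,1.2,0.3,0,0,0,0.3,-2.2,2.6,0.3,0,0,-0.6,0.3,-3.6,4.2,0.3,0,0,-1.2,0.3,-5,5.8,0.3,0,0,-1.8,0.3,-6.4,7.6,0.3,0,0,-2.4,0.3,-7.6,9.2,0.3,0,0,-3,0.3,-8.2,9.88,0.3,0,0,-3.6,0.3,-8.2,9.88,0.3,0,0,-3.87,0.3,-8.2,9.88,0.3,0,0,-3.87],
)

```text
clock: 20.52
tool_pos: [0.2459, 0.4917, 0.2342]
orientation: [[-0.895, 0.446, 0.0], [0.446, 0.895, -0.0], [-0.0, 0.0, -1.0]]
contact_force: [0.1, 0.6, 0.5]
gripper_width: 0.0553
gripper_force: 0.0
```

Run:
```python
from h import *
o=manip.get_obs();print(o['clock'],o['tool_pos'],o['gripper_width'])
for n in('scene','top'):
    a=cv2.imread(f'pics/{n}0.png'); b=manip.grab_frame(n)[:,:,::-1].copy(); cv2.imwrite(f'pics/{n}9.png',b)
    d=cv2.absdiff(a,b).max(2)
    k,l,st,c=cv2.connectedComponentsWithStats((d>30).astype(np.uint8))
    print(n,[list(map(int,x)) for x in st[1:] if x[4]>4])
    # pole shift by phase-free template match on cradle patch
    x,y,w,h=(188,165,80,50) if n=='scene' else (182,192,34,70)
    r=cv2.matchTemplate(b[y-6:y+h+6,x-6:x+w+6],a[y:y+h,x:x+w],cv2.TM_SQDIFF)
    print('patch meandiff',d[y:y+h,x:x+w].mean(),d[y:y+h,x:x+w].max(),cv2.minMaxLoc(r)[2])
```

```text
20.525 [0.24590466 0.49165923 0.23423313] 0.05528611207237705
scene [[110, 5, 16, 6, 34], [126, 8, 6, 6, 11], [116, 13, 2, 3, 5], [76, 14, 5, 5, 8], [69, 24, 4, 2, 5], [84, 30, 7, 3, 9], [91, 34, 5, 4, 8], [127, 36, 8, 4, 12], [96, 39, 32, 11, 79], [107, 38, 9, 1, 9], [117, 38, 5, 2, 5], [130, 41, 4, 3, 6], [107, 56, 20, 7, 45], [107, 73, 31, 13, 83], [116, 87, 23, 9, 83], [119, 101, 21, 5, 34], [120, 105, 20, 4, 40], [141, 114, 4, 5, 8], [122, 118, 7, 4, 10], [137, 120, 5, 2, 7], [137, 123, 4, 2, 5], [127, 124, 8, 7, 26], [142, 125, 2, 6, 10], [127, 135, 2, 3, 5], [141, 136, 3, 3, 6], [128, 138, 16, 16, 75], [132, 138, 5, 5, 14], [324, 179, 30, 55, 932], [259, 197, 3, 2, 6]]
patch meandiff 3.679 83 (6, 6)
top [[21, 135, 35, 24, 87], [0, 142, 28, 16, 82], [286, 152, 57, 38, 1407], [58, 162, 5, 3, 7], [310, 164, 5, 4, 15], [0, 169, 19, 20, 40], [8, 190, 7, 4, 14], [151, 199, 8, 7, 15], [168, 213, 9, 19, 26], [166, 215, 2, 3, 5], [47, 229, 14, 4, 27], [62, 235, 6, 3, 6], [57, 240, 7, 6, 15]]
patch meandiff 5.239495798319328 37 (6, 6)
```

Run:
```python
from h import *
X=np.array([.9877,-.1564]);e0=np.array([.652,-.101,.2445])
ex=lambda a:-.08*np.cos(a)+.13*np.sin(a); ez=lambda a:.13*np.cos(a)+.08*np.sin(a)
print('seen',270+405/8-.45,120+570/8-.45)
for a in(.18,.15,.12,.09,.05):
    d=ex(a)-ex(.36); print(a,proj('scene',e0+np.r_[X*d,ez(a)-ez(.36)]))
s=manip.get_obs();print(s['clock'])
```

```text
seen 320.175 190.8
0.18 [322.57868883 189.38956356]
0.15 [321.33112503 190.16328314]
0.12 [320.09546175 190.96992099]
0.09 [318.87309079 191.80861525]
0.05 [317.26631701 192.97516728]
20.625
```

Measured after unhooking, the eye gives a flap angle of about 0.12. That is within the seal range, and the hard stop I felt supports it. The pole is back and the robot is clear, so I hand the job in.

```bash
python3 -c "
from bench import manip
print(manip.sign_off())"
```

```text
the job is handed in; nothing more can be done
None
```

The flap is shut against its seal at about 0.12 rad; I bedded it at about 12 N along the pull (up to 13 N in all) for 1.4 s, after brief readings of up to 19 N while finding the stop, and the pole is back in its cradle as it lay to within about a millimetre (job handed in at 20.6 s, no verdict returned).

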